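# Close the slotted bleed screw of a gas manifold

### The arm

A 7-joint arm with a two-finger parallel gripper is mounted at the origin on the work surface. World frame = base frame: x ahead of the robot, y to its left, z up, the work surface at z = 0. Lengths are in m, angles in rad, forces in N, time in s.
With the tool pointing down it reaches from about 0.425 to 0.95 m from the base axis. Payload 16.7 kg.
Tool frame: the origin (TCP) lies at the very end of the fingers, on their centre line; the grasp point (between the pads) lies 19 mm behind it; x points along the fingers, y is the direction in which the jaws open and shut, and the axes are right-handed (so a half turn about x gives the same grasp; the last joint's range is limited). The gripper opens to 94 mm and grips with 3 to 60 N. Pads are 16 mm wide; open, the fingers measure 119 mm over their backs; the gripper's body (75 mm by 177 mm) begins 78 mm behind the grasp point.
Start: joints at [-1.429, 0.426, 0.074, 1.606, -0.034, 1.111, -0.067], TCP at [0.194, 0.646, 0.205] pointing down, gripper open.
Joint ranges: [-2.85, 2.85], [-0.5, 2.14], [-1.23, 1.37], [0.21, 2.46], [-1.02, 4.16], [0.16, 2.05], [-2.73, 2.73]. Speed limits (rad/s): [1.89, 1.89, 2.39, 2.39, 3.01, 3.01, 3.01].

### API

Orientations are given as a 3x3 rotation matrix whose columns are the frame's x, y, z axes.
In Python, from rig import r, vision gives the robot as it stands. The module is installed in compiled form; this text tells all that it offers. Calls block until the motion is done:
- r.movep(position, orientation): joint-space move of the TCP to a pose.
- r.move_linear(position, frame=None, rate=0.15): straight line of the TCP; frame=None keeps the orientation; rate is the mean speed in m/s.
- r.move_joints(angles): joint-space move.
- r.gripper_open() and r.gripper_close(effort=None): open the fingers fully, or close them until they stop; effort is the grip in N (None keeps the last).
- r.sleep(seconds).
- r.solve_ik(position, orientation): joint angles nearest the present ones, or None.
- r.observe(): the state.
- vision.get_image(name): name is "scene" or "top"; returns (picture, depth): 480x640x3 uint8, red, green, blue; 480x640 float32, m along the optical axis (not along the pixel's ray), 0 where there is no reading.
- vision.camera_model(name): a dict with "K" (3x3 intrinsics, pixels), "rvec" (rotation vector, rad) and "tvec" (3), from world to camera coordinates, as OpenCV has them. Camera axes: x right, y down, z forward; pixel columns grow to the right and rows downward; lengths in m; the calibration is good to about 2 mm. A picture is of the moment at which its call begins. camera_model takes no time and is no camera call.
A pose or a line that the arm cannot do raises r.IKError and nothing moves.
- r.sign_off(): hands the job in, once; it reports no verdict.
The state is a dict: "time_s": time; "joint_pos": joint angles; "joint_vel": joint speeds; "effort": joint torques, N m; "tcp_pos": TCP position; "tool_rot": TCP orientation; "wrist_force": force on the tool from outside, world axes, zero at the start; "ft_torque": the same for the moment, N m; "finger_gap": finger opening in m.
Only numpy, scipy, OpenCV 4.12 (cv2) and the standard library are available. Lean on these libraries where they do the work, as an engineer would, in place of code of your own. Each camera call takes 0.05 s, during which the arm holds its last target.

### The job

Take the yellow flat-blade screwdriver from its stand and, pressing only lightly on the bleed screw of the gas manifold, turn it until the blade drops into the slot; then screw clockwise until the bleed screw comes to its stop, without forcing it. Put the screwdriver back upright in its stand, fully down, and let go, leaving the other things on the bench where they are.

Things in the scene. Friction and masses are not known exactly. Their poses are not given: they have to be found in the camera images.
- driver_grip (a point): Centre of the screwdriver's yellow handle: a flat-sided square bar 24 x 24 mm, 70 mm long (35 mm above and below this point), mass 0.12 kg. Under it: black round guard (34 mm across, 6 mm thick), steel shaft (9 mm across), blade. It starts upright in the stand, blade down. z points up the tool, x along the blade's width, y along its thickness; handle flats face x and y.
- driver_tip (a point): Middle of the end of the screwdriver's blade, 116 mm below the handle's centre along the tool's axis; same axes as the handle. The blade is 14 mm wide (along x) and 2 mm thick (along y); the guard's underside is 75 mm above this point.
- stand_hole (a point): Centre of the square 18 x 18 mm chamfered hole in the top plate of the fixed grey tool stand, at the plate's top, 90 mm above the bench; stand's axes, z up. The plate is 80 x 80 x 12 mm on four steel posts, open at the sides. The screwdriver hangs in the hole by its guard, its tip 75 mm below the plate's top.
- screw_head (a point): Centre of the top face of the brass bleed screw, 57 mm above the bench; the axes are the block's, NOT the slot's. Head 21 mm across, straight slot 4.5 mm wide, 5 mm deep, right across it. At the start the slot lies anywhere within 45 degrees either side of the block's x axis: not measured, to be felt or seen. A blade in the slot has about 10 degrees of play either way.
- collar_top (a point): Centre of the mouth of the green collar round the screw, 3 mm above the screw's face: bore 22 mm, outside 36 mm. On the fixed aluminium manifold block, 110 x 80 x 50 mm; axes of the block, x along its length, z up. The block, collar and screw are damaged by contact forces above 50 N in all (summed over the touching points). Dragged lightly (10 N or less) over the screw's face, the blade does not turn the screw.
- bleed_screw (a joint): How far the bleed screw is turned clockwise, seen from above, from fully open, in rad; it starts between 0 and 0.3 and meets a firm, slightly springy stop at 1.1. It has no fixed relation to the slot's direction. It turns against a friction of about 0.07 N m and stays where it is left.
- bottle_a_mid (a point): A blue-capped glass bottle, 72 mm across, 114 mm tall, standing on the bench; the point is 50 mm up its axis. To be left alone.
- bottle_b_mid (a point): A second such blue-capped bottle. To be left alone.
- stirrer_mid (a point): A spare black stirrer motor head with a green foot, 54 mm across, 102 mm tall; the point is 50 mm up its axis. To be left alone.
- beaker_mid (a point): An open glass beaker, 72 mm across, 85 mm tall; the point is half-way up. To be left alone.
- plug_mid (a point): A small brass plug, 24 mm across, 24 mm tall, standing on the bench; the point is half-way up. To be left alone.
- clip_mid (a point): A small yellow clip, 45 x 14 x 24 mm, lying on the bench; the point is 7 mm up. To be left alone.
- spanner_mid (a point): A steel spanner, 140 mm long, lying flat on the bench between the robot and the working area; the point is at its middle. To be left alone.
Things that resemble listed ones, but are neither listed nor needed, are in the scene too. Of the things that look like the part that bears driver_grip, the larger one is meant.

How it is judged:
By the outcome, as a careful person would: the job done as asked, in the order asked, and still so for the second after the job is handed in, with the robot touching nothing.
It also fails if it takes over 72 s, if anything falls off the work surface, if the arm or the gripper's body presses on something with over 40 N, if the wrist force passes 120 N, or if a joint passes its speed limit or range.

## Working session

There is one attempt and no reset: what is moved stays moved. The work goes in short steps, each a Python script; the robot and the scene stay as the last script left them, time stands still between calls to the robot, and variables do not carry over. Pictures are saved under pics/ and viewed, and the job is handed in when it is done.

```bash
mkdir -p pics
cat > h.py <<'E'
import numpy as np, cv2
from rig import r, vision
def cam(n):
    m=vision.camera_model(n); K=np.array(m["K"],float); R,_=cv2.Rodrigues(np.array(m["rvec"],float)); return K,R,np.array(m["tvec"],float).ravel()
def px2w(n,u,v,d=None,z=None):
    K,R,t=cam(n); ray=np.linalg.inv(K)@[u,v,1.]
    o=-R.T@t; q=R.T@ray
    if z is not None: d=(z-o[2])/q[2]
    return o+q*d
def w2px(n,p):
    K,R,t=cam(n); c=K@(R@np.array(p)+t); return c[:2]/c[2]
def grab(n,tag):
    im,d=vision.get_image(n); cv2.imwrite(f"pics/{tag}.png",im[:,:,::-1]); np.save(f"pics/{tag}_d.npy",d); return im,d
def crop(tag,u0,v0,u1,v1,out,s):
    im=cv2.imread(f"pics/{tag}.png")[v0:v1,u0:u1]; cv2.imwrite(f"pics/{out}.png",cv2.resize(im,None,fx=s,fy=s,interpolation=cv2.INTER_CUBIC))
E
python3 - <<'E'
from h import *
for n in("scene","top"):
    grab(n,n+"0"); K,R,t=cam(n); print(n,K[0,0],-R.T@t,R[2])
print(r.observe())
E
```

```text
scene 470.7924822516096 [1.14491967 0.48088783 0.7594987 ] [-0.5655234  -0.48164109 -0.66948125]
top 472.0124572100361 [ 0.49561807 -0.01702637  1.16688588] [ 0.07686028  0.02654831 -0.99668836]
{'time_s': 0.1, 'joint_pos': array([-1.42850884,  0.42672011,  0.07388612,  1.60652133, -0.03408801,
        1.11082735, -0.06710176]), 'joint_vel': array([ 0.00138998, -0.00102026,  0.00015845, -0.00304548, -0.00016772,
       -0.00080556, -0.00046795]), 'effort': array([ 7.09401153e-03, -9.37470460e+01,  3.67642164e+00, -4.55036259e+01,
       -4.85378935e-02,  1.67489110e-02,  4.00771955e-05]), 'tcp_pos': array([0.19410996, 0.64607115, 0.20482242]), 'tool_rot': array([[-2.39765579e-04,  2.87719605e-01,  9.57714661e-01],
       [-1.19213529e-03,  9.57713925e-01, -2.87719683e-01],
       [-9.99999261e-01, -1.21071072e-03,  1.13373861e-04]]), 'wrist_force': array([-0.07260019,  0.29823891, -0.34303468]), 'ft_torque': array([-0.01155284, -0.00896929,  0.00223629]), 'finger_gap': 0.0936241776306438}
```

View pics/scene0.png

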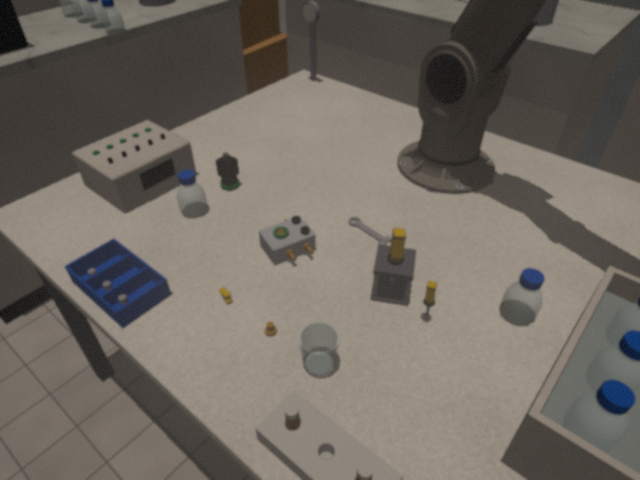

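View pics/top0.png

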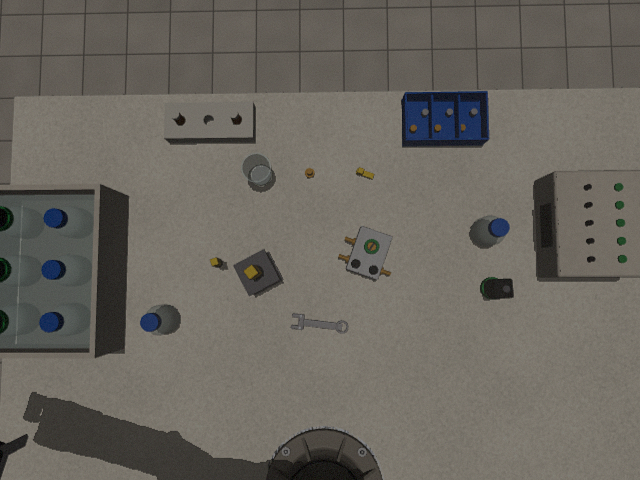

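Two things look like the yellow driver: one in the stand, at top (252,271) and scene (398,245), and a smaller one standing alone, at top (215,262) and scene (430,293). The one in the grey stand is larger and fits the description. I'll confirm it in an enlarged crop.

Run:
```python
from h import *
crop("top0",190,230,310,310,"c1",6.6)
crop("top0",320,210,420,290,"c2",7)
crop("scene0",360,215,460,325,"c3",5)
crop("scene0",250,205,330,270,"c4",9)
```

```text
(no output)
```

View pics/c1.png

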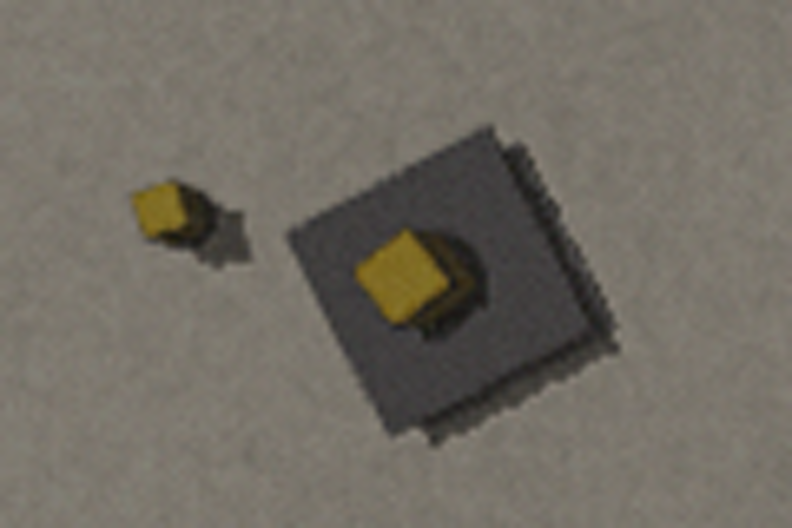

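View pics/c2.png

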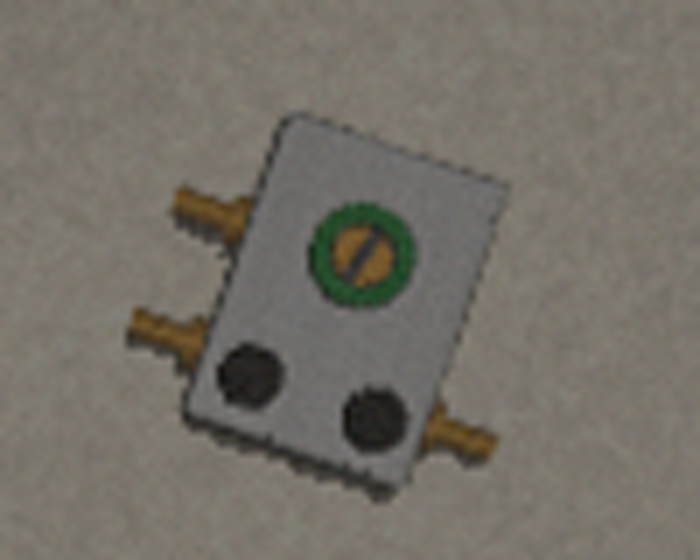

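View pics/c3.png

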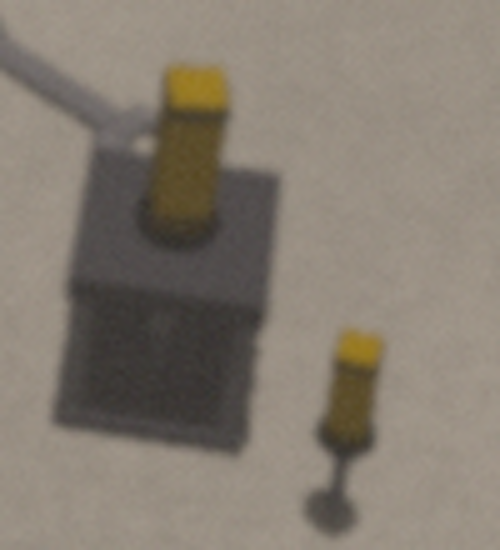

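View pics/c4.png

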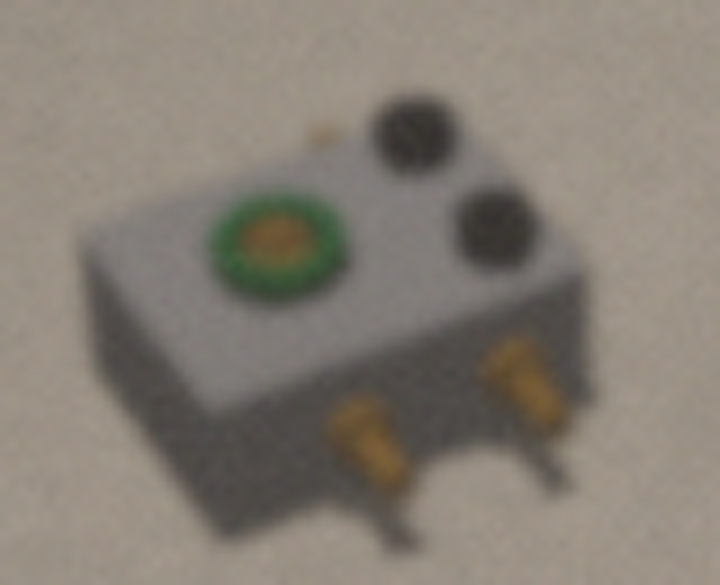

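The crops confirm it. The stand's tool has the wider handle and hangs by its guard; the lone one is smaller. In the top view the slot is visible in the brass head at about (371,246). Next I'll measure these points in world coordinates.

```bash
cat > meas.py <<'E'
from h import *
def C(x,y,u0,v0,s): return (u0+(x+.5)/s-.5, v0+(y+.5)/s-.5)
def run(tag="top0"):
    im=cv2.imread(f"pics/{tag}.png").astype(int); d=np.load(f"pics/{tag}_d.npy")
    hsv=cv2.cvtColor(im.astype(np.uint8),cv2.COLOR_BGR2HSV)
    # handle top
    m=(hsv[...,0]>18)&(hsv[...,0]<32)&(hsv[...,1]>150)&(hsv[...,2]>95)
    mm=np.zeros_like(m); mm[255:290,235:275]=m[255:290,235:275]
    rect=cv2.minAreaRect(np.argwhere(mm)[:,::-1].astype(np.float32)); print("handle top",rect,np.median(d[mm]))
    print(px2w("top",*rect[0],z=0.166), px2w("top",*rect[0],d=np.median(d[mm])))
    b=cv2.boxPoints(rect); w=np.array([px2w("top",*p,z=.166) for p in b]); print(w.round(4)); 
    e=w[1]-w[0]; print("handle yaw mod90",np.degrees(np.arctan2(e[1],e[0]))%90, [np.linalg.norm(w[i]-w[i-1]) for i in range(4)])
    # collar
    g=(hsv[...,0]>45)&(hsv[...,0]<90)&(hsv[...,1]>100); gg=np.zeros_like(g); gg[225:270,350:395]=g[225:270,350:395]
    cnt,_=cv2.findContours(gg.astype(np.uint8),cv2.RETR_EXTERNAL,cv2.CHAIN_APPROX_NONE)
    c=max(cnt,key=cv2.contourArea); el=cv2.fitEllipse(c); print("collar",el, px2w("top",*el[0],z=.060), np.median(d[gg]))
    print(px2w("top",*el[0],d=np.median(d[gg])))
run()
print("stand corners")
S=[px2w("top",*C(x,y,190,230,6.6),z=.09) for x,y in((290,235),(490,127),(608,345),(395,436))]
S=np.array(S);print(S.round(4),S.mean(0),[np.linalg.norm(S[i]-S[i-1]) for i in range(4)]); e=S[1]-S[0];print(np.degrees(np.arctan2(e[1],e[0])))
a,b=[px2w("top",*C(x,y,320,210,7),z=.057) for x,y in((347,279),(382,231))]
e=b-a;print("slot",(a+b)/2,np.degrees(np.arctan2(e[1],e[0])),np.linalg.norm(e))
B=np.array([px2w("top",*C(x,y,320,210,7),z=.05) for x,y in((287,113),(508,185),(400,490),(185,412))])
print("block",B.round(4),[np.linalg.norm(B[i]-B[i-1]).round(4) for i in range(4)]); e=B[0]-B[3];print(np.degrees(np.arctan2(e[1],e[0])))
E
python3 meas.py
python3 - <<'E'
from h import *
im=cv2.imread("pics/scene0.png"); d=np.load("pics/scene0_d.npy")
hsv=cv2.cvtColor(im,cv2.COLOR_BGR2HSV)
g=(hsv[...,0]>45)&(hsv[...,0]<90)&(hsv[...,1]>80); gg=np.zeros_like(g); gg[220:245,268:295]=g[220:245,268:295]
cnt,_=cv2.findContours(gg.astype(np.uint8),cv2.RETR_EXTERNAL,cv2.CHAIN_APPROX_NONE)
el=cv2.fitEllipse(max(cnt,key=cv2.contourArea)); print(el,px2w("scene",*el[0],z=.058),d[230:236,280:284].mean(),px2w("scene",281,232,d=d[232,281]))
E
```

```text
handle top ((250.26832580566406, 271.58538818359375), (10.30746841430664, 10.30746841430664), 51.34019470214844) 1.0043757
[0.51321942 0.15248935 0.166     ] [0.5132361  0.15265004 0.16505121]
[[0.515  0.168  0.166 ]
 [0.5286 0.1509 0.166 ]
 [0.5115 0.137  0.166 ]
 [0.4979 0.1541 0.166 ]]
handle yaw mod90 38.545711700444926 [np.float64(0.022042331415861944), np.float64(0.02185052705955698), np.float64(0.02205501699842793), np.float64(0.02181393627754174)]
collar ((371.26190185546875, 245.933349609375), (13.002107620239258, 13.40654182434082), 78.50652313232422) [ 0.57402155 -0.11397362  0.06      ] 1.1074871
[ 0.57407925 -0.11404497  0.05918536]
stand corners
[[0.5294 0.204  0.09  ]
 [0.5666 0.1345 0.09  ]
 [0.4909 0.0932 0.09  ]
 [0.4599 0.1669 0.09  ]] [0.51167754 0.14967423 0.09      ] [np.float64(0.07880894395565717), np.float64(0.07882843256852756), np.float64(0.08619196358616552), np.float64(0.07991833258296398)]
-61.825144630762665
slot [ 0.57407553 -0.11513007  0.057     ] -36.51980059430727 0.020030027366874405
block [[ 0.623  -0.0901  0.05  ]
 [ 0.598  -0.1644  0.05  ]
 [ 0.4953 -0.1267  0.05  ]
 [ 0.5218 -0.0547  0.05  ]] [np.float64(0.1072), np.float64(0.0784), np.float64(0.1094), np.float64(0.0767)]
-19.27339307855499
((280.3893127441406, 231.7496337890625), (7.620398998260498, 10.772542953491211), 90.66649627685547) [ 0.57654901 -0.11253318  0.058     ] 1.0773599 [ 0.57309174 -0.11418381  0.05405773]
```

Sizes and heights agree with the text. The screw is near (0.574,-0.114), the slot at about -36°, the block at -19°, and the handle at about 40° mod 90. Now I'll check which wrist yaws the arm can reach at each place.

```bash
cat >> h.py <<'E'
def down(deg):  # jaw axis y at world yaw deg, x down
    a=np.radians(deg); x=np.array([0,0,-1.]); y=np.array([np.cos(a),np.sin(a),0]); return np.stack([x,y,np.cross(x,y)],1)
E
python3 - <<'E'
from h import *
for name,p in (("stand",(0.5135,0.152,0.112)),("standhi",(0.5135,0.152,0.30)),("screw",(0.574,-0.114,0.155)),("screwhi",(0.574,-0.114,0.21))):
    ok=[]
    for y in range(-350,351,10):
        q=r.solve_ik(np.array(p),down(y))
        ok.append((y,None if q is None else round(float(q[6]),2)))
    print(name,[(y,q) for y,q in ok if -180<=y<180])
print(r.solve_ik(np.array((0.5135,0.152,0.112)),down(130)),r.solve_ik(np.array((0.5135,0.152,0.112)),down(-50)))
E
```

```text
stand [(-180, 2.27), (-170, 2.45), (-160, -2.48), (-150, -2.31), (-140, -2.13), (-130, -1.96), (-120, -1.78), (-110, -1.61), (-100, -1.77), (-90, -1.6), (-80, -1.44), (-70, -1.29), (-60, -1.14), (-50, -0.98), (-40, -0.81), (-30, -0.63), (-20, -0.47), (-10, -0.31), (0, -0.15), (10, 0.02), (20, 0.18), (30, 0.34), (40, 0.5), (50, 0.67), (60, 0.83), (70, 0.99), (80, 1.16), (90, 1.32), (100, 1.48), (110, 1.63), (120, 1.79), (130, 1.95), (140, 2.11), (150, 2.27), (160, 2.43), (170, 2.59)]
standhi [(-180, 2.53), (-170, 2.65), (-160, None), (-150, -2.66), (-140, -2.57), (-130, -2.4), (-120, -2.22), (-110, -2.05), (-100, -2.03), (-90, -1.86), (-80, -1.68), (-70, -1.51), (-60, -1.34), (-50, -1.17), (-40, -1.01), (-30, -0.83), (-20, -0.66), (-10, -0.48), (0, -0.31), (10, -0.14), (20, 0.03), (30, 0.2), (40, 0.37), (50, 0.54), (60, 0.71), (70, 0.88), (80, 1.05), (90, 1.22), (100, 1.39), (110, 1.57), (120, 1.74), (130, 1.91), (140, 2.08), (150, 2.25), (160, 2.42), (170, 2.59)]
screw [(-180, -2.4), (-170, -2.23), (-160, -2.05), (-150, -1.88), (-140, -1.71), (-130, -1.53), (-120, -1.36), (-110, -1.1
[... 325 characters left out ...]
150, 2.27), (160, 2.45), (170, -2.58)]
screwhi [(-180, -2.51), (-170, -2.33), (-160, -2.16), (-150, -1.98), (-140, -1.81), (-130, -1.64), (-120, -1.46), (-110, -1.29), (-100, -1.31), (-90, -1.11), (-80, -0.93), (-70, -0.75), (-60, -0.58), (-50, -0.4), (-40, -0.22), (-30, -0.05), (-20, 0.12), (-10, 0.3), (0, 0.47), (10, 0.65), (20, 0.82), (30, 1.0), (40, 1.18), (50, 1.34), (60, 1.51), (70, 1.67), (80, 1.83), (90, 1.99), (100, 2.16), (110, 2.32), (120, 2.48), (130, 2.65), (140, 2.17), (150, 2.34), (160, 2.52), (170, -2.68)]
[-0.59109991  0.31302562  0.21868885  2.01721937 -0.09146414  0.8204307
  1.94866552] [-0.94776656  0.36862911  0.66416291  2.03632705 -0.30472775  0.83350162
 -0.98133506]
```

Run:
```python
from h import *
im=cv2.imread("pics/top0.png")[258:286,236:266]; cv2.imwrite("pics/c5.png",cv2.resize(im,None,fx=20,fy=20,interpolation=cv2.INTER_CUBIC))
```

```text
(no output)
```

View pics/c5.png

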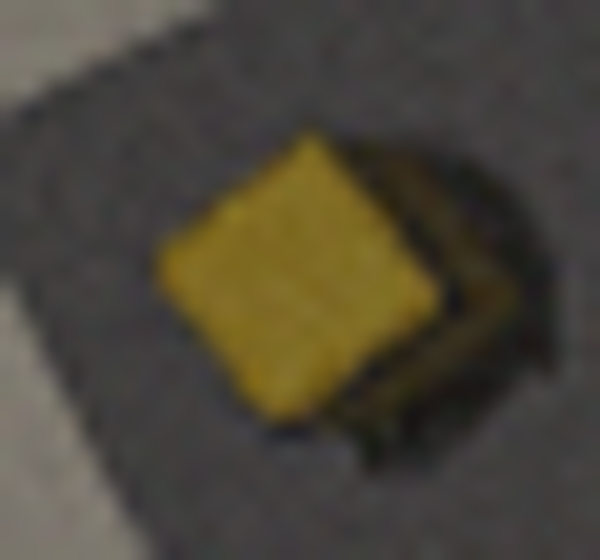

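The handle corners in the crop, (312,133), (443,295), (280,422) and (157,265), give an edge angle of about 51° in the image, which is world yaw 38.5° mod 90. Going to grasp with the jaw axis at -51.5°.

Run:
```python
from h import *
p=np.array([0.5133,0.1523,0.112])
r.movep(p+[0,0,.10],down(-51.5)); print(r.observe()["time_s"])
r.move_linear(p,rate=0.12); o=r.observe(); print(o["time_s"],o["tcp_pos"],o["wrist_force"])
r.gripper_close(40); r.sleep(.2); o=r.observe(); print(o["time_s"],o["finger_gap"],o["tcp_pos"],o["wrist_force"],o["ft_torque"],o["joint_pos"])
grab("scene","s1")
crop("s1",340,150,480,325,"c6",3.4)
```

```text
2.2083
3.1917 [0.51376126 0.15238962 0.11257825] [ 0.25802625  0.32021057 -0.04697827]
4.4667 0.02374666375686913 [0.51329059 0.15227733 0.11198646] [ 0.21301155 -0.82707279 -0.80367811] [-0.09157029  0.08011297  0.0093585 ] [-0.94268442  0.36676175  0.65653083  2.03628716 -0.30032176  0.8328028
 -1.01251734]
```

View pics/c6.png

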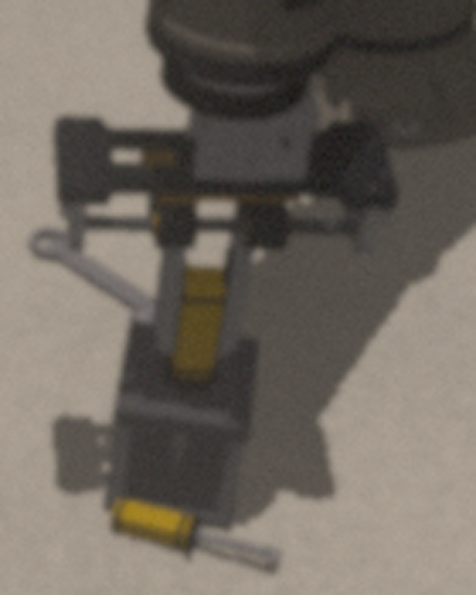

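The crop shows the driver gripped between the pads. It also shows that the small look-alike, which stood at scene (430,293), now lies in front of the stand at about (385,303). I need to know whether I knocked it or it fell by itself.

Run:
```python
from h import *
d0=np.load("pics/scene0_d.npy")
for u,v in((431,284),(430,293),(430,302),(428,312)): print((u,v),px2w("scene",u,v,d=d0[v,u]).round(4))
dt=np.load("pics/top0_d.npy"); 
for u,v in((214,262),(215,262),(216,263)): print(px2w("top",u,v,d=dt[v,u]).round(4))
im,d=grab("top","t1"); crop("t1",180,200,330,310,"c7",5)
d1=np.load("pics/s1_d.npy")
for u,v in((375,302),(385,303),(394,305),(405,309),(420,314)): print((u,v),px2w("scene",u,v,d=d1[v,u]).round(4))
```

```text
(431, 284) [0.5417 0.2503 0.1055]
(430, 293) [0.5474 0.2546 0.0882]
(430, 302) [0.5464 0.2583 0.0641]
(428, 312) [0.5382 0.2561 0.0248]
[0.5364 0.246  0.1025]
[0.5364 0.2438 0.1022]
[0.5341 0.2414 0.1029]
(375, 302) [0.5782 0.1558 0.0158]
(385, 303) [0.5684 0.1739 0.0175]
(394, 305) [0.5633 0.1922 0.0204]
(405, 309) [0.5538 0.2133 0.0154]
(420, 314) [0.5457 0.2436 0.0157]
```

View pics/c7.png

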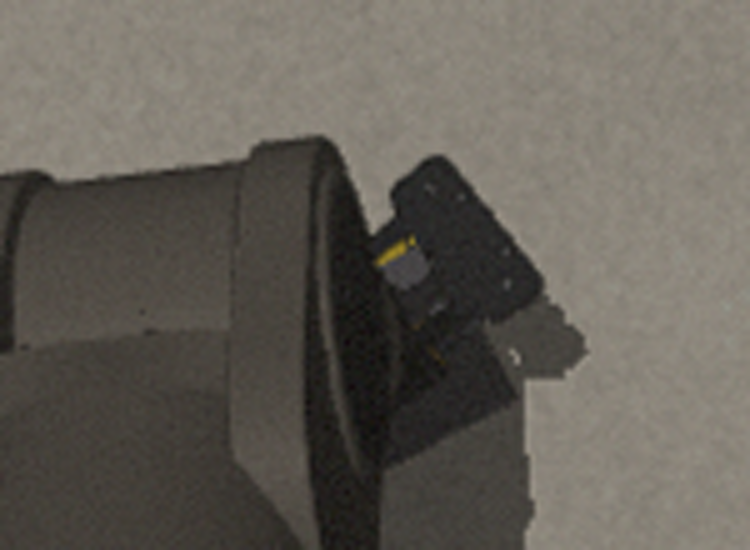

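View pics/s1.png

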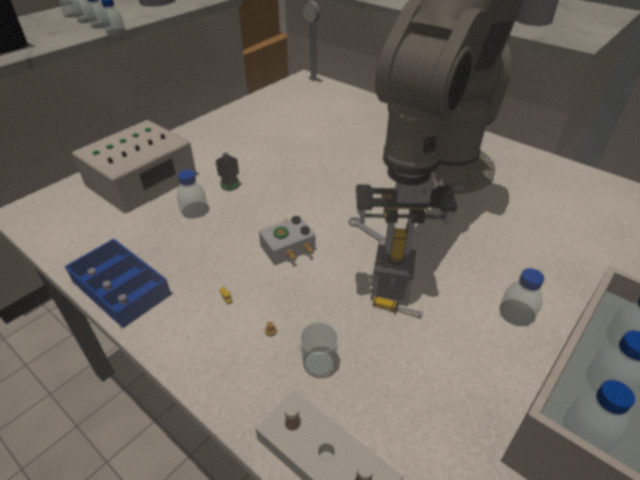

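The small look-alike now lies with its tip end still at its old spot, about (0.545,0.244), and its handle end near (0.58,0.155). My fingers stayed at z ≥ 0.11 and about 70 mm away from it at the end. I'll look more closely once the arm is clear. First I lift the driver and see which way the blade faces.

Run:
```python
from h import *
o=r.observe(); p=np.array([0.5133,0.1523,0.112])
r.move_linear(p+[0,0,.125],rate=0.12); o=r.observe(); print(o["time_s"],o["tcp_pos"],o["wrist_force"],o["finger_gap"])
im,d=grab("scene","s2"); tip=o["tcp_pos"]-[0,0,.097]; print(w2px("scene",tip),w2px("scene",tip+[0,0,.116]))
u,v=w2px("scene",tip).astype(int)
crop("s2",u-40,v-60,u+40,v+20,"c8",7)
crop("s2",350,280,450,330,"c9",7)
```

```text
5.7583 [0.51293739 0.15217519 0.23634877] [-0.35580872 -0.58887203 -0.76961271] 0.02361156846270222
[397.49460118 240.66388361] [404.6560377  192.90109304]
```

View pics/c8.png

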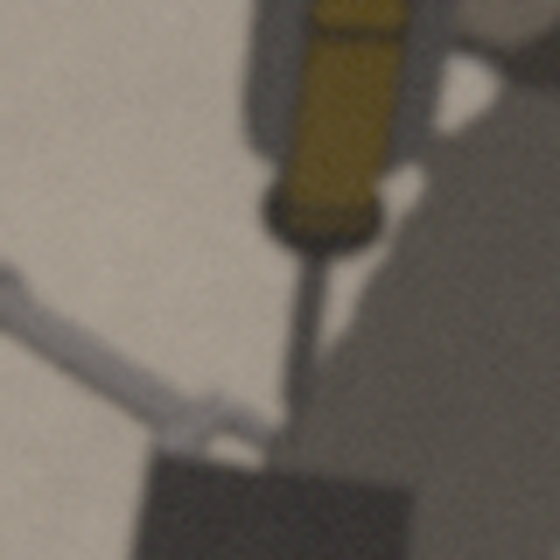

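View pics/c9.png

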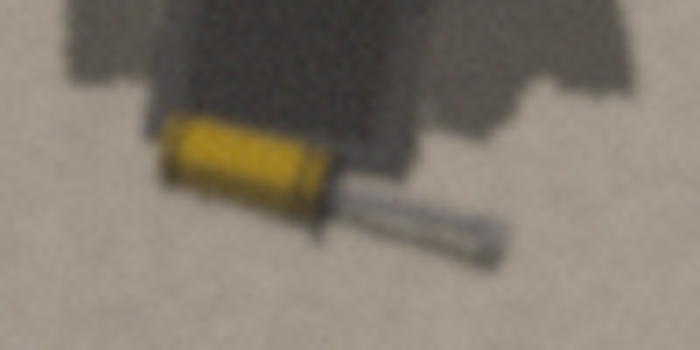

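The crop shows the shaft, and the tip near (280,430) looks narrow, so the blade may be edge-on. Depth across the tip should settle it.

Run:
```python
from h import *
d=np.load("pics/s2_d.npy")
for v in range(224,246): print(v,(d[v,388:408]*1000).astype(int))
```

```text
224 [1187 1188 1189 1187 1192 1192 1183 1187 1185 1190  897  897  895  893
  895 1186 1185 1188 1190 1186]
225 [1186 1183 1189 1183 1190 1188 1187 1185 1188 1186  900  896  897  896
  897 1187 1187 1183 1187 1187]
226 [1180 1180 1184 1181 1182 1181 1185 1180 1181 1181  902  898  897  898
  897 1181 1181 1181 1187 1181]
227 [1184 1177 1179 1181 1179 1177 1178 1184 1178 1177  904  899  898  900
  901 1180 1177 1176 1179 1181]
228 [1177 1178    0 1174 1175 1180 1180 1177 1178 1176  903  903  900  900
  905 1173 1176 1179 1174 1177]
229 [1172 1172 1172 1174 1176 1176 1175 1175 1172 1173  904  900  903  903
 1170 1171 1170 1174 1171 1175]
230 [1172 1170 1172 1169 1171 1172 1168 1171 1170 1170  906  906  901  903
 1170 1172 1171 1170 1173 1170]
231 [1167 1172 1169 1169 1167 1164 1166 1170 1166  911  908  907  904  905
 1168 1167 1167 1159 1167 1169]
232 [1165 1164 1164 1165 1166 1163 1167 1167 1162  912  907  908  905  909
 1164 1158 1164 1165 1163 1164]
233 [1164 1162 1163 1166 1167 1166 1165 1163 1161  914  909  909  909  911
 1159 1166 1163 1163 1166 1161]
234 [1159 1155 1158 1159 1163 
[... 553 characters left out ...]
4  931  917  916 1143 1144
 1146 1145 1149 1147 1147 1143]
240 [1133 1133 1133 1129 1125 1131 1132 1147 1147  934  918  915 1145 1146
 1143 1144 1142 1144 1144 1145]
241 [1134 1137 1129 1130 1129 1130 1128 1129 1140 1142  917 1141 1140 1141
 1143 1139 1139 1140 1141 1140]
242 [1137 1139 1133 1127    0 1131 1126 1131 1127 1138  920 1137 1140 1133
 1138 1139 1136 1136 1140 1136]
243 [1136 1136 1135 1135 1130 1126 1124 1124 1125 1135  924 1137 1133 1135
 1138 1134 1136 1132 1135 1136]
244 [1137 1136 1134 1134 1131 1133 1127 1131 1130 1135 1131 1130 1132 1135
 1132 1129 1133 1132 1132 1132]
245 [1129 1131 1127 1128 1132 1133 1131 1130 1133 1129 1132 1132 1130 1126
 1132 1129 1126 1126 1130 1131]
```

At the tip the blade is only 2–3 px (about 5 mm) wide as seen from the scene camera. So it's edge-on, its width lies along +38.5°, and the blade direction is the jaw yaw plus 90°. To meet the slot at -36.5° the jaw must be at 53.5°. I'll approach 15° counter-clockwise of that and sweep clockwise.

Run:
```python
from h import *
s=np.array([0.574,-0.114,0.0])
r.move_linear(s+[0,0,.24],frame=down(68.5),rate=0.12); o=r.observe(); print(o["time_s"],o["joint_pos"].round(2))
r.move_linear(s+[0,0,.097+.066],rate=0.1); r.sleep(.3); o=r.observe(); print(o["time_s"],o["tcp_pos"],o["wrist_force"],o["ft_torque"])
im,d=grab("scene","s3"); tip=o["tcp_pos"]-[0,0,.097]; print("tip px",w2px("scene",tip), "collar c",w2px("scene",[.574,-.114,.06]))
print([w2px("scene",tip+[0,0,.116])])
grab("top","t3")
crop("s3",245,180,325,260,"c10",8); crop("t3",320,200,430,290,"c11",6)
```

```text
8.2333 [-0.35  0.27  0.53  1.8  -0.15  1.11  1.43]
9.45 [ 0.57420977 -0.11394792  0.16336792] [ 0.32501082 -0.02806789 -1.6290817 ] [-0.00970233  0.01315838  0.00063301]
tip px [280.44665984 228.19205031] collar c [280.64516407 230.26252614]
[array([277.45407852, 186.28699   ])]
```

View pics/c10.png

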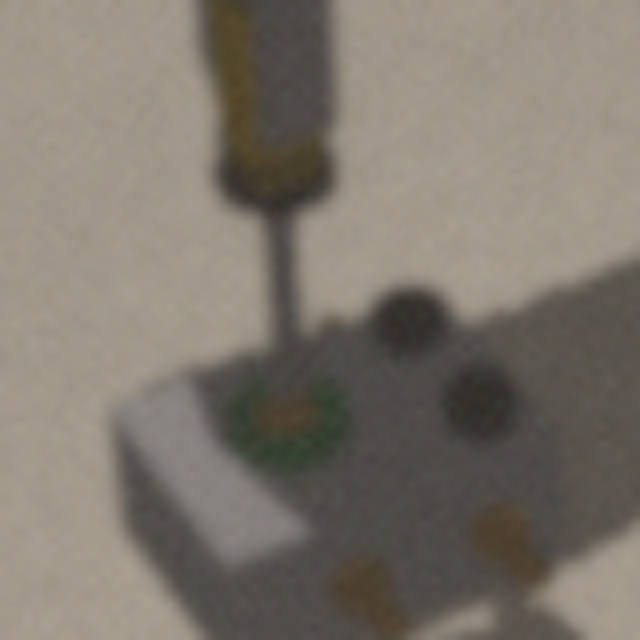

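View pics/t3.png

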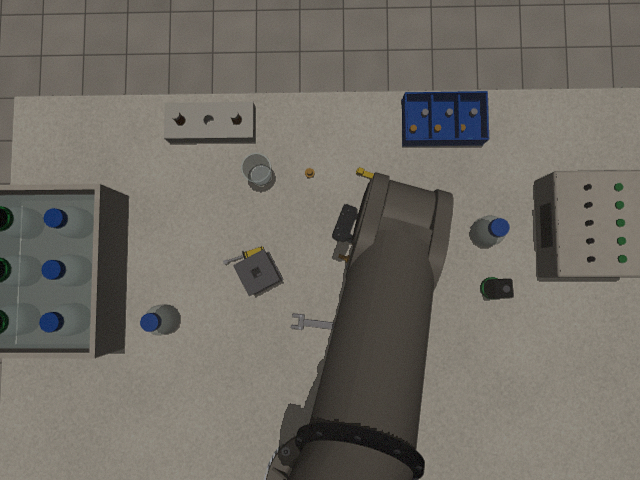

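Run:
```python
from h import *
d=np.load("pics/s3_d.npy")
for v in range(214,244,1): print(v,(d[v,268:296]*1000).astype(int))
print(w2px("scene",[.574,-.114,.057]))
# shaft col centroid vs predicted axis
tip=np.array([0.57421,-0.11395,0.06637])
for v in range(206,222):
    c=np.where(d[v,270:292]<1.045)[0]+270; print(v,c.mean() if len(c) else None)
print(w2px("scene",tip+[0,0,.05]))
im,_=cv2.imread("pics/t3.png"),0
e=im[250:290,235:275]; cv2.imwrite("pics/c12.png",cv2.resize(e,None,fx=14,fy=14,interpolation=cv2.INTER_CUBIC))
```

```text
214 [1224 1221 1222 1220 1222 1218 1218 1218 1227 1221 1040 1035 1040 1038
 1219 1222 1220 1222 1220 1218 1219 1219 1220 1221 1224 1220 1216 1220]
215 [1218 1217 1216 1215 1217 1219 1216 1218 1213 1218 1043 1038 1040 1040
 1215 1217 1218 1218 1216 1222 1212 1215 1222 1220 1216 1218 1215 1216]
216 [1217 1213 1215 1210 1214 1214 1215 1217 1211 1215 1043 1039 1042 1042
 1212 1214 1215 1211 1217 1212 1216 1215 1215 1210 1220 1115 1116 1114]
217 [1208 1208 1210 1211 1208 1209 1211 1211 1207 1207 1048 1042 1041 1048
 1210 1209 1214 1207 1214 1208 1213    0 1209 1212 1108 1115 1114 1108]
218 [1205 1205 1207 1205 1207 1207 1205 1207 1209 1207 1050 1044 1044 1052
 1209 1208 1208 1207 1208 1208 1209 1205 1206 1110 1109 1110 1110 1105]
219 [1204 1205 1206 1207 1203 1209 1206 1208 1204 1198 1050 1046 1046 1045
 1204 1198 1206 1205 1203 1207 1205 1204 1203 1107 1108 1106 1107 1106]
220 [1200 1198 1197 1202 1200 1198 1202 1204 1201 1203 1053 1050 1049 1051
 1204 1195 1156 1156 1152 1154 1122 1119    0 1108 1102 1106 1104 1102]
221 [1199 1201 1197 1193 1198 1197 1197 1200 1198 1200 1197 1052 1054 1
[... 2835 characters left out ...]
66 1068 1067 1069 1072 1069 1069]
241 [1064 1068 1064 1065 1067 1065 1062 1067 1065 1063 1069 1067 1068 1065
 1064 1067 1065 1067 1064 1067 1067 1068 1067 1066 1067 1067 1067 1067]
242 [1065 1062 1064 1067 1061 1062 1061 1065 1061 1062 1066 1060 1065 1066
 1061 1064 1065 1061 1064 1064 1064 1064 1064 1065 1063 1063 1063 1066]
243 [1058 1063 1064 1062 1064 1062 1061 1062 1062 1061 1061 1062 1061 1061
 1057 1063 1060 1061 1063 1059 1060 1058 1061 1064 1060 1060 1065 1066]
[280.71616254 231.2580356 ]
206 278.5
207 279.0
208 277.8
209 279.5
210 279.5
211 279.5
212 279.5
213 279.5
214 279.5
215 279.5
216 279.5
217 282.6666666666667
218 279.5
219 None
220 290.0
221 None
[279.21076091 210.89600351]
```

View pics/c12.png

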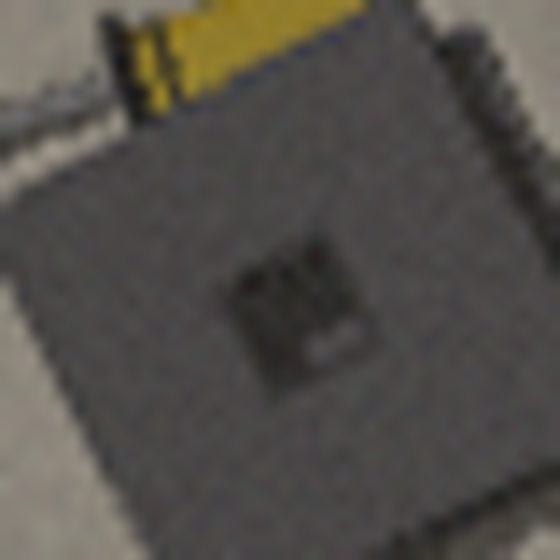

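Tip and collar line up in the scene image. The tip is at about (280.3,229), and the collar spans columns 273–287. Now a guarded descent to light contact.

```bash
cat > desc.py <<'E'
from h import *
import sys
def f(n=3):
    a=[]
    for _ in range(n): r.sleep(.03); o=r.observe(); a.append(np.r_[o["wrist_force"],o["ft_torque"]])
    return np.mean(a,0),o
if __name__=="__main__":
    s=np.array([0.574,-0.114,0.0]); f0,o=f(5); np.save("f0.npy",f0); print(f0.round(3))
    z=.163
    for z in np.r_[.1585,np.arange(.1575,.1485,-.0005)]:
        r.move_linear([s[0],s[1],z],rate=.03); F,o=f(); dF=F-f0
        print(round(z,4),o["tcp_pos"].round(5),dF.round(3))
        if dF[2]>2 or np.linalg.norm(dF[:2])>4: break
    print(o["time_s"])
E
python3 desc.py
```

```text
[-0.234  0.059 -1.011  0.004 -0.029  0.008]
0.1585 [ 0.57399 -0.11402  0.15844] [ 0.427 -0.204 -0.048 -0.     0.023 -0.013]
0.1575 [ 0.57402 -0.114    0.15752] [ 0.371  0.282 -0.056 -0.013  0.017  0.021]
0.157 [ 0.57401 -0.11402  0.15701] [ 0.391  0.026 -0.631 -0.018  0.037 -0.023]
0.1565 [ 0.57401 -0.11399  0.15652] [-0.025 -0.006 -0.145 -0.032  0.021  0.024]
0.156 [ 0.57399 -0.11401  0.156  ] [ 0.06   0.287 -0.236 -0.012  0.018  0.002]
0.1555 [ 0.57402 -0.114    0.15551] [ 0.153  0.236  0.466 -0.016  0.03   0.027]
0.155 [ 0.57399 -0.11402  0.15498] [ 0.318 -0.322 -0.496  0.014  0.028  0.028]
0.1545 [ 0.57399 -0.11401  0.15449] [-0.295 -0.123 -0.663 -0.01   0.036 -0.027]
0.154 [ 0.57399 -0.11399  0.15401] [ 0.298  0.121 -0.097  0.001  0.055  0.016]
0.1535 [ 0.57405 -0.11401  0.15354] [-0.105 -0.511  1.24  -0.025  0.076 -0.021]
0.153 [ 0.57407 -0.11398  0.15307] [-0.147  0.125  2.646 -0.043  0.087 -0.006]
13.6167
```

Contact came at TCP z ≈ 0.1537, which is the screw face (expected 0.154). The collar top would have been at 0.157. Now I sweep clockwise under about 3 N.

```bash
cat > sweep.py <<'E'
from desc import *
f0=np.load("f0.npy"); s=np.array([0.574,-0.114,0.0]); z=.153
for y in np.arange(66.5,34,-2):
    r.movep(s+[0,0,z],down(y)); F,o=f(2); dF=F-f0
    print(y,round(z,4),o["tcp_pos"].round(4),dF.round(2),round(o["time_s"],2))
    if dF[2]<1.2:
        zz=z-.001; r.move_linear(s+[0,0,zz],rate=.03); F,o=f(2); dF=F-f0; print("  probe",zz,o["tcp_pos"].round(4),dF.round(2))
        if dF[2]<1.5: z=zz; print("drop"); break
        z=zz+.0005
    elif dF[2]>5: z+=.0004
    if np.linalg.norm(dF[:2])>5: print("side"); break
E
python3 sweep.py
```

```text
66.5 0.153 [ 0.5739 -0.1141  0.1529] [-0.28 -1.14  0.21 -0.36  0.1  -0.  ] 13.93
  probe 0.152 [ 0.5739 -0.1141  0.1519] [-0.24 -1.32 -0.77 -0.55  0.24 -0.04]
drop
```

It dropped almost at once, since there are 10° of play. Lowering it into the slot, guarded.

```bash
cat > d2.py <<'E'
from desc import *
f0=np.load("f0.npy"); s=np.array([0.574,-0.114,0.0])
for z in (.151,.1503,.1497):
    r.move_linear(s+[0,0,z],rate=.03); F,o=f(2); dF=F-f0; print(z,o["tcp_pos"].round(4),dF.round(2),o["time_s"])
    if dF[2]>3: break
grab("scene","s4"); crop("s4",245,180,325,260,"c13",7)
E
python3 d2.py
```

```text
0.151 [ 0.5739 -0.1141  0.1509] [-0.14 -2.14 -0.36 -0.78  0.38 -0.03] 14.5667
0.1503 [ 0.574  -0.1141  0.1503] [-0.83 -3.09  0.22 -0.92  0.52 -0.03] 14.8833
0.1497 [ 0.574  -0.1141  0.1497] [-1.06 -3.53  0.67 -1.09  0.56 -0.01] 15.2
```

View pics/c13.png

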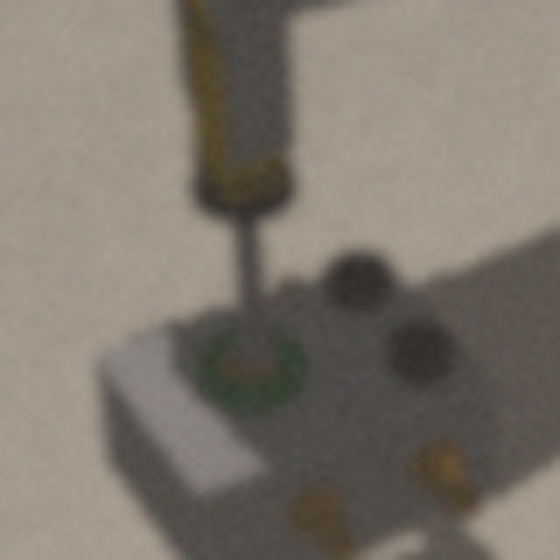

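The blade is 4 mm into the slot. A side force of about 3.6 N across the slot says the true centre lies toward -y, so I'll shift until it eases and then turn.

```bash
cat > d3.py <<'E'
from desc import *
f0=np.load("f0.npy"); s=np.array([0.574,-0.114,0.1497]); n=-np.array([.3,.95,0])
for k in range(1,6):
    p=s+n*.0004*k; r.move_linear(p,rate=.02); F,o=f(3); dF=F-f0; print(k,o["tcp_pos"].round(4),dF.round(2),o["time_s"])
    if np.linalg.norm(dF[:2])<1.2: break
np.save("s.npy",p)
E
python3 d3.py
```

```text
1 [ 0.5739 -0.1142  0.1497] [-1.22 -1.79  0.4  -0.7   0.42 -0.01] 15.6
2 [ 0.5738 -0.1145  0.1497] [-0.43 -0.12  0.12 -0.07  0.2  -0.03] 15.95
```

```bash
cat > turn.py <<'E'
from desc import *
f0=np.load("f0.npy"); p=np.load("s.npy"); p[2]=.1500
y=66.5; hist=[]
while y>-25:
    y-=2.5 if (len(hist)<3 or hist[-1]<.1) else 1.0
    r.movep(p,down(y)); F,o=f(3); dF=F-f0; hist.append(dF[5])
    print(round(y,1),o["tcp_pos"].round(4),dF.round(3),round(o["time_s"],2),round(o["finger_gap"],4),flush=True)
    L=dF[:2]; 
    if np.linalg.norm(L)>1: p[:2]+=np.clip(L*.0001,-.0003,.0003)
    if np.linalg.norm(L)>10 or abs(dF[2])>8: print("LOAD");break
    if dF[5]>.13:
        F,o=f(5); t=(F-f0)[5]; print(" recheck",t)
        if t>.135: break
np.save("s.npy",p); np.save("y.npy",y)
E
timeout 200 python3 turn.py
```

```text
64.0 [ 0.5738 -0.1146  0.15  ] [-0.089 -0.311  0.083 -0.055  0.036 -0.022] 16.3 0.0236
61.5 [ 0.5738 -0.1147  0.15  ] [ 0.259  0.009 -0.009  0.007  0.02  -0.004] 16.65 0.0237
59.0 [ 0.5738 -0.1147  0.15  ] [ 0.486 -0.292 -0.595 -0.021  0.023 -0.017] 17.0 0.0235
56.5 [ 0.5738 -0.1147  0.15  ] [ 0.188  0.473 -0.173 -0.057  0.044 -0.019] 17.35 0.0237
54.0 [ 0.5738 -0.1148  0.15  ] [ 0.129 -0.128  0.036 -0.017  0.026 -0.01 ] 17.7 0.024
51.5 [ 0.5738 -0.1148  0.15  ] [ 0.137  0.251  0.006 -0.034  0.01  -0.025] 18.05 0.024
49.0 [ 0.5737 -0.1147  0.15  ] [ 0.319 -0.037 -0.495 -0.012  0.04  -0.012] 18.4 0.024
46.5 [ 0.5738 -0.1147  0.15  ] [-0.065  0.173 -0.089 -0.047  0.04  -0.   ] 18.75 0.0241
44.0 [ 0.5737 -0.1148  0.15  ] [-0.019 -0.133 -0.17  -0.09   0.097 -0.007] 19.1 0.0238
41.5 [ 0.5737 -0.1148  0.15  ] [-0.383 -0.43  -0.024 -0.132  0.124  0.017] 19.45 0.0238
39.0 [ 0.5737 -0.1148  0.15  ] [ 0.018 -0.48   0.344 -0.138  0.126  0.066] 19.8 0.0239
36.5 [ 0.5738 -0.1147  0.15  ] [-0.105 -0.201  0.512 -0.099  0.115  0.032] 20.15 0.0238
34.0 [ 0.5738 -0.1147  0.15  ] [ 0.903  0.448  0.228 
[... 1097 characters left out ...]
0.15  ] [ 0.311  0.649  0.551  0.111 -0.039  0.063] 25.05 0.0243
-1.0 [ 0.5743 -0.1144  0.15  ] [ 0.767  0.476  0.461  0.127 -0.073  0.123] 25.4 0.0238
-2.0 [ 0.5743 -0.1144  0.15  ] [ 0.954  0.41   0.737  0.127 -0.126  0.056] 25.75 0.0236
-4.5 [ 0.5744 -0.1144  0.15  ] [ 0.805  0.469  0.339  0.075 -0.084  0.042] 26.1 0.0239
-7.0 [ 0.5744 -0.1144  0.15  ] [ 0.941  0.168 -0.097  0.092 -0.105  0.036] 26.45 0.0237
-9.5 [ 0.5745 -0.1144  0.15  ] [ 1.064  0.518  0.196  0.073 -0.173  0.061] 26.8 0.0241
-12.0 [ 0.5745 -0.1144  0.15  ] [ 0.181 -0.016  0.937 -0.009 -0.054  0.08 ] 27.15 0.024
-14.5 [ 0.5745 -0.1144  0.15  ] [0.67  0.331 0.755 0.002 0.004 0.178] 27.5 0.0241
 recheck 0.15305764270948638
```

Resistance began at about 42°, ran steadily at 0.07 N·m, then rose to 0.15–0.18 N·m at -14.5°. That's about 56° (0.98 rad) of turning, which fits the 0.8–1.1 rad left. One more degree will confirm the stop.

```bash
cat > t2.py <<'E'
from desc import *
f0=np.load("f0.npy"); p=np.load("s.npy"); y=float(np.load("y.npy"))
for y in (y-.7,y-1.4):
    r.movep(p,down(y)); F,o=f(8); dF=F-f0; print(y,o["tcp_pos"].round(4),dF.round(3),o["time_s"])
    if dF[5]>.17: break
np.save("y.npy",y)
E
python3 t2.py
```

```text
-15.2 [ 0.5745 -0.1143  0.15  ] [ 0.619 -0.039  0.691 -0.049  0.058  0.162] 28.1833
-15.9 [ 0.5745 -0.1144  0.15  ] [ 0.324  0.075  0.729 -0.044  0.107  0.178] 28.7
```

The torque keeps rising, 0.153 → 0.162 → 0.178 N·m, with almost no motion and little side load, so the screw is at its stop. I'll back off within the play, lift out, go back above the stand, and check with both cameras.

```bash
cat > t3.py <<'E'
from desc import *
f0=np.load("f0.npy"); p=np.load("s.npy"); y=float(np.load("y.npy"))
for yy in (y+3,y+6,y+9):
    r.movep(p,down(yy)); F,o=f(4); print(yy,(F-f0).round(3))
r.move_linear([p[0],p[1],.24],rate=.1)
g=np.array([0.5133,0.1523,.237]); r.move_linear(g,frame=down(-51.5),rate=.13); r.sleep(.3)
F,o=f(4); print(o["time_s"],o["tcp_pos"],(F-f0).round(2),o["finger_gap"])
grab("scene","s5"); grab("top","t5")
tip=o["tcp_pos"]-[0,0,.097]; u,v=w2px("scene",tip).astype(int); print(u,v)
crop("s5",350,180,450,320,"c14",4)
crop("t5",340,215,400,275,"c15",9)
E
python3 t3.py
python3 - <<'E'
from h import *
a=np.load("pics/s2_d.npy");b=np.load("pics/s5_d.npy")
for v in range(218,246,2):
    print(v,[ (np.where(x[v,388:408]<1.0)[0]+388).tolist() for x in (a,b)])
E
```

```text
-12.9 [0.179 0.47  0.785 0.223 0.099 0.126]
-9.9 [0.284 1.157 0.379 0.301 0.066 0.019]
-6.9 [ 0.461  0.214 -0.723  0.224 -0.034 -0.027]
33.5917 [0.51331482 0.15224238 0.23700082] [ 0.69 -0.42  0.38 -0.06  0.17  0.01] 0.02369592205268091
397 240
218 [[399, 400, 401, 402, 403], [399, 400, 401, 402, 403]]
220 [[399, 400, 401, 402, 403], [399, 400, 401, 402, 403]]
222 [[399, 400, 401, 402, 403], [399, 400, 401, 402]]
224 [[398, 399, 400, 401, 402], [396, 398, 399, 400, 401, 402]]
226 [[398, 399, 400, 401, 402], [398, 399, 400, 401, 402]]
228 [[390, 398, 399, 400, 401, 402], [398, 399, 400, 401, 402]]
230 [[398, 399, 400, 401], [397, 398, 399, 400, 401]]
232 [[397, 398, 399, 400, 401], [397, 398, 399, 400, 401]]
234 [[397, 398, 399, 400, 401], [397, 398, 399, 400, 401]]
236 [[397, 398, 399, 400], [397, 398, 399, 400]]
238 [[397, 398, 399], [397, 398, 399]]
240 [[397, 398, 399], [397, 398, 399]]
242 [[392, 398], [398]]
244 [[], []]
```

View pics/c14.png

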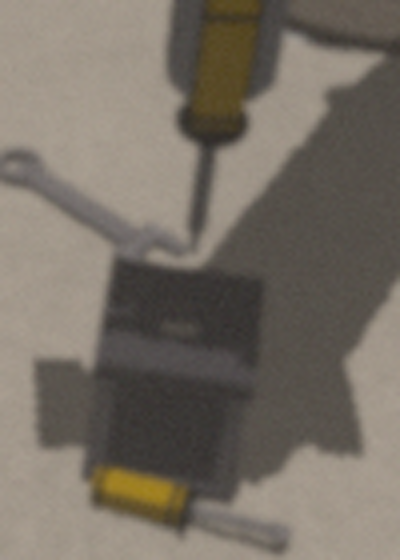

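View pics/c15.png

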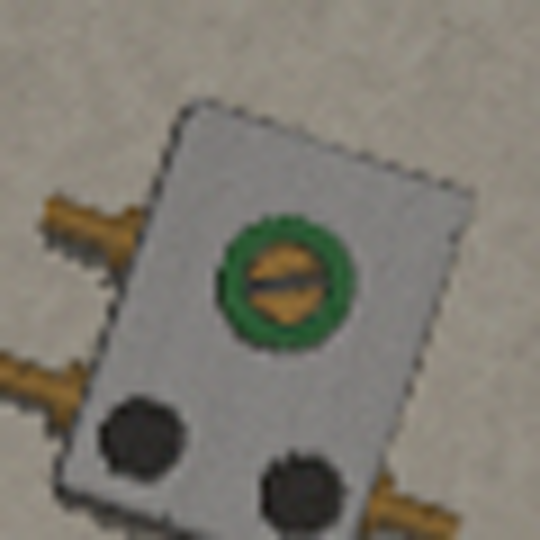

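The tip columns match those from before, so the driver hasn't shifted in the grip. The slot now runs (248,288)–(328,275) in the crop. That's about 45° of turn, less than the wrist's 56°, so I'll measure it more exactly.

Run:
```python
from h import *
from scipy.optimize import least_squares
K,R,t=cam("top")
def fit(tag,z=.057,init=-40):
    im=cv2.imread(f"pics/{tag}.png").astype(float).mean(2)
    U,V=np.meshgrid(np.arange(362,381),np.arange(237,256))
    W=np.array([px2w("top",u,v,z=z)[:2] for u,v in zip(U.ravel(),V.ravel())]); I=im[V.ravel(),U.ravel()]
    best=None
    c=np.array([.574,-.1147])
    for a0 in range(-130,50,15):
        def model(x,full=False):
            cx,cy,a,b0,dk,sl=x; d=W-[cx,cy]; w=-d[:,0]*np.sin(a)+d[:,1]*np.cos(a)
            m=np.hypot(d[:,0],d[:,1])<.0085
            return w
        def res(x):
            cx,cy,a,b0,dk=x; d=W-[cx,cy]; w=-d[:,0]*np.sin(a)+d[:,1]*np.cos(a)
            m=np.hypot(*(W-c).T)<.0085
            return (I-(b0-dk*np.exp(-(w/.0022)**2)))[m]
        s=least_squares(res,[c[0],c[1],np.radians(a0),110,40],x_scale=[.001,.001,.1,10,10])
        if s.x[4]>0 and (best is None or s.cost<best.cost): best=s
    return best
for tag in("top0","t5"):
    b=fit(tag); print(tag,b.x[:2],np.degrees(b.x[2]),b.x[3:],b.cost)
```

```text
top0 [-0.00923055 -0.16555656] -3.310280029729338 [71.44444543  8.07175749] 3343.518518518539
t5 [ 0.59783064 -0.28297495] -82.11975111484801 [93.67894137 41.78600533] 655.2671963126288
```

Run:
```python
from h import *
from scipy.optimize import least_squares
def fit(tag,z=.057):
    im=cv2.imread(f"pics/{tag}.png").astype(float).mean(2) if 0 else cv2.imread(f"pics/{tag}.png").astype(float)[...,2]
    U,V=np.meshgrid(np.arange(362,381),np.arange(237,256))
    W=np.array([px2w("top",u,v,z=z)[:2] for u,v in zip(U.ravel(),V.ravel())]); I=im[V.ravel(),U.ravel()]
    out=[]
    c=np.array([.574,-.1144]); m=np.hypot(*(W-c).T)<.0088
    for a in range(-150,30,5):
        def res(x):
            a_,o,b0,dk=x; d=W-c; w=-d[:,0]*np.sin(a_)+d[:,1]*np.cos(a_)-o
            return (I-(b0-dk*np.exp(-(w/.0022)**2)))[m]
        s=least_squares(res,[np.radians(a),0,130,60],bounds=([-9,-.003,20,5],[9,.003,255,250]),x_scale=[.1,.001,10,10]); out.append((s.cost,np.degrees(s.x[0]),*s.x[1:]))
    return min(out)
for tag in("top0","t5"): print(tag,np.round(fit(tag),4))
a=cv2.imread("pics/top0.png")[234:259,359:384];b=cv2.imread("pics/t5.png")[234:259,359:384]
cv2.imwrite("pics/c16.png",cv2.resize(np.hstack([a,b]),None,fx=16,fy=16,interpolation=cv2.INTER_CUBIC))
```

```text
top0 [ 8.638799e+02 -3.471720e+01  2.000000e-04  1.138924e+02  7.048820e+01]
t5 [ 1.477183e+03 -8.236450e+01  3.000000e-04  1.303757e+02  8.107210e+01]
```

View pics/c16.png

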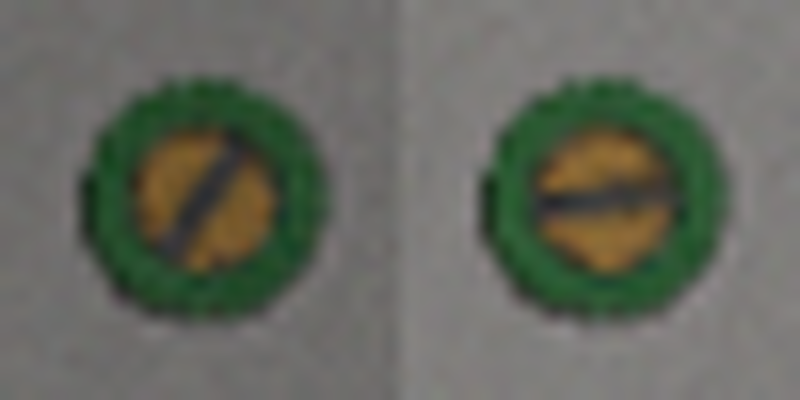

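The fit gives -34.7° → -82.4°, a turn of 47.6° (0.83 rad), which lies inside the 0.8–1.1 rad that the text allows. The wrist's extra angle is play plus wind-up: the last steps gave 1 N·m/rad, so the screw wasn't moving and was on its stop. Now I lower the driver into the stand.

```bash
cat > t4.py <<'E'
from desc import *
f0=np.load("f0.npy"); g=np.array([0.5133,0.1523,0])
f1,o=f(4)
ok=True
for z in (.195,.185,.178,.165,.15,.135,.122,.116,.1135,.1125,.112,.1116):
    r.move_linear(g+[0,0,z],rate=.1); F,o=f(2); dF=F-f1; print(z,o["tcp_pos"].round(4),dF.round(2),round(o["time_s"],2))
    if dF[2]>4 or np.linalg.norm(dF[:2])>6: ok=False; print("stop"); break
grab("scene","s6"); crop("s6",350,180,450,320,"c17",4)
E
python3 t4.py
```

```text
0.195 [0.5137 0.1522 0.1955] [ 0.28  0.29  0.75  0.    0.   -0.02] 34.46
0.185 [0.5134 0.1523 0.1853] [-0.07  0.07 -0.16 -0.   -0.03 -0.  ] 34.77
0.178 [0.5133 0.1522 0.178 ] [-0.1  -0.03  0.13 -0.02 -0.03 -0.02] 35.09
0.165 [0.5133 0.1521 0.165 ] [ 0.17 -0.16  0.37 -0.   -0.05 -0.02] 35.44
0.15 [0.5133 0.1521 0.1501] [ 0.09 -0.17  0.22 -0.03 -0.04  0.01] 35.81
0.135 [0.5134 0.1521 0.1351] [-0.13  0.32  0.14 -0.05 -0.1   0.04] 36.17
0.122 [0.5134 0.1522 0.1222] [ 0.46 -0.24  0.25  0.   -0.01  0.01] 36.52
0.116 [0.5133 0.1522 0.116 ] [ 0.83 -0.41 -0.08  0.02 -0.    0.01] 36.84
0.1135 [0.5133 0.1523 0.1135] [ 0.13 -0.7  -0.39 -0.   -0.02 -0.01] 37.16
0.1125 [0.5133 0.1523 0.1125] [-0.49  0.    0.03 -0.01  0.   -0.04] 37.48
0.112 [0.5133 0.1523 0.112 ] [-0.39 -0.37 -0.33 -0.04 -0.02  0.01] 37.79
0.1116 [0.5133 0.1523 0.112 ] [-3.420e+00 -6.400e-01  1.038e+01 -1.800e-01  8.700e-01  1.000e-02] 38.11
stop
```

View pics/c17.png

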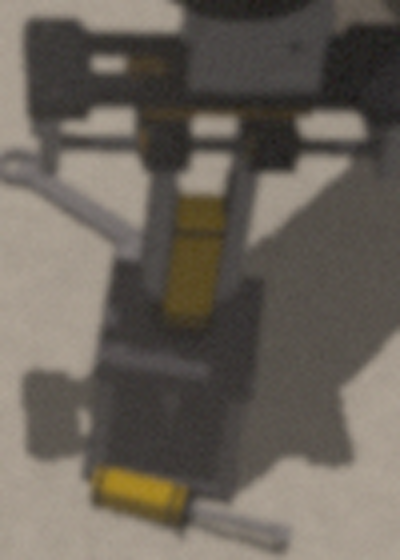

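Guard contact came at z = 0.112, the same height as at pick-up, so the driver is fully down. Now I release, retreat straight up, and check.

```bash
cat > t5.py <<'E'
from desc import *
g=np.array([0.5133,0.1523,0])
r.move_linear(g+[0,0,.112],rate=.05); r.sleep(.2)
r.gripper_open(); F,o=f(2); print(o["finger_gap"],o["time_s"])
r.move_linear(g+[0,0,.25],rate=.1)
r.move_linear(np.array([0.45,-0.02,.33]),rate=.15); r.sleep(.3); print(r.observe()["time_s"])
grab("scene","s7"); grab("top","t7")
crop("s7",350,205,450,325,"c18",5); crop("t7",190,230,310,310,"c19",6)
E
python3 t5.py
```

```text
0.09422163218629091 39.8333
43.15
```

View pics/c18.png

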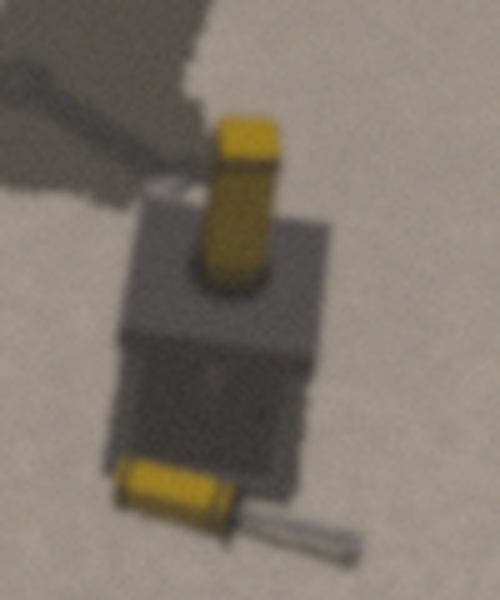

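View pics/c19.png

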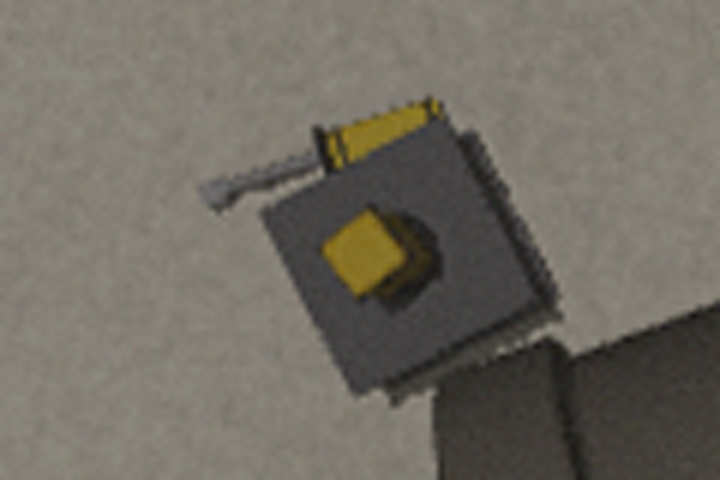

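View pics/t7.png

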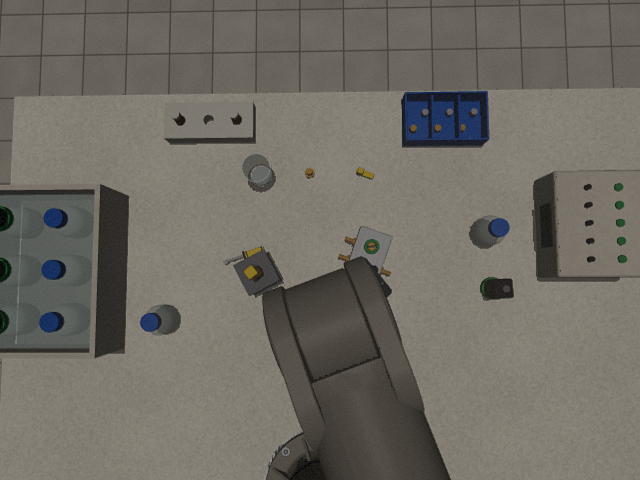

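The driver hangs upright, fully down, at top (252,271), and every listed thing I can see is at its starting pixels. The spanner is hidden by the arm in this view. Handing in.

Run:
```python
from h import *
a=cv2.imread("pics/scene0.png").astype(int);b=cv2.imread("pics/s5.png").astype(int)
d=np.abs(a-b).sum(2); print("spanner diff (s5)",d[215:243,348:378].mean())
r.sign_off(); print(r.observe()["time_s"])
```

```text
spanner diff (s5) 18.24404761904762
the job is handed in; nothing more can be done
the job is handed in; nothing more can be done
```

I turned the bleed screw clockwise to its stop, put the screwdriver back in its stand and handed the job in at about 43 s. One thing went wrong: an unlisted smaller yellow screwdriver fell over.

- **Finding the slot:** I touched the screw face at about 2.6 N. The blade dropped in after a 2° turn, and I lowered it about 4 mm into the slot.
- **Turning to the stop:** Torque held at about 0.07 N·m, then rose to 0.18 N·m with the screw no longer moving. The slot turned 47.6° (0.83 rad) by camera. That only just fits the 0.8–1.1 rad expected, and implies the screw started at about 0.27. The wrist turned further, about 58° from the first resistance; I put the difference down to the driver twisting a little under load.
- **Putting it back:** The screwdriver seated at the same height I took it from. After release, both cameras show it upright and fully down.
- **Other things on the bench:** By eye, the listed things in the last pictures are where they started. The arm hid the spanner in the last top view, but it was in place in the scene view shortly before.

**Smaller screwdriver:** it was standing free on its blade beside the stand. It fell within the first 4.5 s, while I was approaching and gripping the other one, and now lies against the stand. I felt no contact and my fingers ended about 70 mm from it. But it fell roughly in the direction the arm was moving, so I can't rule out that I knocked it. I didn't try to stand it up again, because it could hardly be balanced on its blade.

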